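# Top up a kit on the spring scale with steel collars

## Task

Bring the kit on the spring scale up to weight: thread steel collars onto the upright spindle of the scale's pan, one at a time, until the pointer rests between the two long marks on the front plate, then stop and leave the spare collars and everything else where they are. The spindle is clamped a few millimetres off its marked spot, so feel for it: press only lightly, keep each collar level and held until its hole is over the spindle, and never knock the spindle hard or push the pan down to its stop.

Things in the scene. Friction and masses are not known exactly. Their poses are not given: they have to be found in the camera images.
- scale: Fixed grey spring scale, housing 130 x 180 x 98 mm (x, y, z), origin at the centre of its underside. Local -x is the front: a white plate with 5 mm graduations and two long marks. Above it a steel pan (120 x 210 x 6 mm, centred, sinks straight down) carries the kit, a tub, near local y = +60 mm, and the spindle near local y = -55 mm.
- scale_pan (a joint): How far pan and pointer have sunk, m: 0 top, 0.060 bottom stop; beyond 0.057 is overload. The long marks lie at 0.0285 and 0.0380; the pointer must rest between them. With no collar it rests somewhere in 0.004 to 0.019 (it may still be settling in the first half second). Spring 220 N/m: one collar sinks it 8.9 mm. Two or three collars are needed.
- pan_mark (a point): Nominal spindle spot on the pan's top face (171 mm above the bench at joint 0, sinks with the pan; axes of scale). The true spindle, clamped off-centre, always stands 4 to 7 mm off this spot, in any direction, new each time, not measured: feel or see it. Upright round post, 16 mm diameter, flat top (1 mm chamfer) 56 mm above this face; a 42 mm foot disc, its top 4 mm above this face, carries the first collar.
- pointer_tip (a point): Pointer's tip: dark bar 34 mm wide hanging from the pan's front edge in front of the white plate, 92 mm above the bench at joint 0, so 63.5 and 54 mm above it at the two long marks.
- collar0: Loose plain steel collar (thick ring) lying flat on the bench: 50 mm outside, 19.5 mm bore, 16 mm high, 0.20 kg; all four are alike. Origin: centre of its underside, z along its bore.
- collar1: Loose plain steel collar (thick ring) lying flat on the bench: 50 mm outside, 19.5 mm bore, 16 mm high, 0.20 kg; all four are alike. Origin: centre of its underside, z along its bore.
- collar2: Loose plain steel collar (thick ring) lying flat on the bench: 50 mm outside, 19.5 mm bore, 16 mm high, 0.20 kg; all four are alike. Origin: centre of its underside, z along its bore.
- collar3: Loose plain steel collar (thick ring) lying flat on the bench: 50 mm outside, 19.5 mm bore, 16 mm high, 0.20 kg; all four are alike. Origin: centre of its underside, z along its bore.
- tub: The kit to be topped up: closed white tub with a screw lid, 70 mm wide, 68 mm high, 0.28 to 0.60 kg (unknown), standing loose on the pan beside the spindle. Origin: centre of its underside. Leave it standing where it is.
- screw_tub: Bystander: small open clear tub of screws, 75 x 108 x 45 mm, origin centre of underside. Leave it alone.
- sanding_block: Bystander: cork sanding block, 66 x 110 x 31 mm, origin centre of underside. Leave it alone.
- tape_measure: Bystander: yellow tape measure, 36 x 88 x 66 mm, origin centre of underside. Leave it alone.
Things that resemble listed ones, but are neither listed nor needed, are in the scene too. Leave any yellow look-alike of the collar0 alone. What is shaped like the collar1 but yellow is not meant.

How it is judged:
By the outcome, as a careful person would: the job done as asked, in the order asked, and still so for the second after the job is handed in, with the robot touching nothing.
It also fails if it takes over 70 s, if anything falls off the work surface, if the arm or the gripper's body presses on something with over 40 N, if the wrist force passes 120 N, or if a joint passes its speed limit or range.

## Robot

A 6-joint arm with a two-finger parallel gripper is mounted at the origin on a cart in front of the work surface, level with it; the furniture and walls round the work are solid. World frame = base frame: x ahead of the robot, y to its left, z up, the work surface at z = 0. Lengths are in m, angles in degrees, forces in N, time in s.
With the tool pointing down it reaches from about 0.4 to 0.825 m from the base axis. Payload 7 kg.
Tool frame: the origin (TCP) lies midway between the tips of the shut fingers; the grasp point (between the pads) lies 19 mm behind it (ctrl.hold_point_z is the distance from the TCP to the grasp point, in m); z points along the fingers, y is the line along which they close (so a half turn about z gives the same grasp; the last joint's range is limited). The gripper opens to 88 mm and grips with 3 to 60 N. Pads are 19 mm wide; open, the fingers measure 130 mm over their backs; the gripper's body (78 mm by 193 mm) begins 47 mm behind the grasp point.
Start: joints at [-49.498, 20.546, 0.682, 0, -70.136, -16.507], TCP at [0.274, -0.617, 0.227] pointing down, gripper open.
Joint ranges: [-176.03, 176.03], [-82.01, 121.73], [-58.28, 71.71], [-173.87, 95.51], [-174.79, -0.11], [-173.66, 173.66]. Speed limits (degrees/s): [136.94, 136.94, 172.46, 180, 180, 180].

## Interface

Orientations are given as [roll, pitch, yaw] about the fixed x, y, z axes, in that order (R = Rz(yaw) Ry(pitch) Rx(roll)).
In Python, from plant import ctrl gives the robot as it stands.
- The arm moves only by the tool apply_moves, never from a script. Its argument "deltas" is a list of rows, each an object with "fingers": the finger opening in mm, from 0 to 87.6; "delta_pos": the shift along the tool's x, y, z in mm, a list of three; "angular": the turn, a rotation vector about the tool's x, y, z in degrees, a list of three. A call has 1 to 10 rows; each row is the pose to reach, as a shift and turn from the pose commanded when the call began, along the tool's axes at that moment; what a row does not reach only later rows make up. A row lasts 1/10 s, in which the tool goes at most 50 mm and 8.59 degrees, less where a joint would pass 70% of its speed; a pose out of reach is approached as far as the arm can. A call with a gripper value outside its range is refused whole. The fingers move at their own pace and stop on an object; the grip force is fixed at half the most. Time passes only in rows, so rows that repeat a pose let the fingers close. It gives the time, the measured TCP pose, the force, the opening and the grip force at its end, in the units of the state.
- ctrl.get_obs(): the state, without advancing time (a new reading comes with each control period).
- ctrl.snapshot(name): name is "scene" or "top" or "wrist"; returns the picture (480x640x3 uint8, red, green, blue); there is no depth.
- ctrl.camera_params(name): a dict with "fx", "fy", "cx", "cy" (pixels), "dist_coeffs" ([k1, k2, p1, p2, k3] as OpenCV has them; the pictures are not rectified), "cam_to_world" (4x4, takes a point from camera to world coordinates); the wrist camera has in their place "mount" (4x4, takes a point from camera to tool coordinates, whose origin is the TCP and whose axes are the flange's). Camera axes: x right, y up, looking along -z (the intrinsics and any distortion apply to the point x, -y, -z); pixel columns grow to the right and rows downward; lengths in m; the calibration is good to about 2 mm. A picture is of the moment at which its call begins: read the wrist's pose just before it. camera_params takes no time and is no camera call.
- ctrl.close_job(): hands the job in; it is judged then, once.
The state is a dict: "clock": time; "joint_pos": joint angles; "qvel": joint speeds; "tau": joint torques, N m; "tool_pos": TCP position; "orientation": TCP orientation; "force": force on the tool from outside, world axes, zero at the start; "moment": the same for the moment, N m; "opening": finger opening in m; "gripper_force": force on a finger pad.
Only numpy, scipy, OpenCV 4.12 (cv2) and the standard library are available. Lean on these libraries where they do the work, as an engineer would, in place of code of your own. Each camera call takes 0.05 s, during which the arm holds its last target. There are 200 camera calls.

## Working session

There is one attempt and no reset: what is moved stays moved. The work goes in short steps, Python scripts to look and compute and a tool call to move; the robot and the scene stay as the last step left them, time stands still between calls to the robot, and variables do not carry over. Pictures are saved under pics/ and viewed, at most 10 in all, crops included, and the job is handed in when it is done.

Besides the shell and the picture viewer there is one more tool, called after "Request:" as a command line: name --argument value ..., lists and objects as JSON in quotes. apply_moves: Moves the arm, as the interface text tells. Its arguments: {"type":"object","properties":{"deltas":{"type":"array"}},"required":["deltas"]}

```bash
ls; mkdir -p pics; cat > h.py <<'E'
import numpy as np, cv2
from scipy.spatial.transform import Rotation as R
from plant import ctrl
def save(n,name):
    im=ctrl.snapshot(n); cv2.imwrite(f'pics/{name}.png',im[:,:,::-1]); return im
def c2w(n,obs=None):
    p=ctrl.camera_params(n)
    if n!='wrist': return p,np.array(p['cam_to_world'])
    obs=obs or ctrl.get_obs()
    T=np.eye(4);T[:3,:3]=R.from_euler('xyz',obs['orientation'],degrees=True).as_matrix();T[:3,3]=obs['tool_pos']
    return p,T@np.array(p['mount'])
def K(p): return np.array([[p['fx'],0,p['cx']],[0,p['fy'],p['cy']],[0,0,1]]),np.array(p['dist_coeffs'])
def ray(n,uv,obs=None):
    p,T=c2w(n,obs);k,d=K(p)
    q=cv2.undistortPoints(np.array(uv,float).reshape(-1,1,2),k,d).reshape(-1,2)
    v=np.c_[q[:,0],-q[:,1],-np.ones(len(q))]@T[:3,:3].T
    return T[:3,3],v
def plane(n,uv,z,obs=None):
    o,v=ray(n,uv,obs); return o+v*((z-o[2])/v[:,2])[:,None]
def proj(n,P,obs=None):
    p,T=c2w(n,obs);k,d=K(p)
    q=(np.atleast_2d(P)-T[:3,3])@T[:3,:3]; q=q*[1,-1,-1]
    return cv2.projectPoints(q,np.zeros(3),np.zeros(3),k,d)[0].reshape(-1,2)
E
python3 - <<'E'
from h import *
a=save('scene','s0');b=save('top','t0');o=ctrl.get_obs()
print(o)
for n in('scene','top'):print(n,c2w(n)[1].round(3))
print(ctrl.camera_params('wrist'))
E
```

```text
pics
{'clock': 0.1, 'joint_pos': array([-4.94995216e+01,  2.05878063e+01,  6.37391001e-01, -1.58156886e-02,
       -7.01352488e+01, -1.65083451e+01]), 'qvel': array([-0.00521133, -0.11136428,  0.05059187,  0.10631939, -0.00312585,
        0.01299632]), 'tau': array([-1.53710178e-03, -5.84163988e+01,  2.93750471e+01,  7.01545134e+00,
        1.01337489e-02, -4.21805601e-05]), 'tool_pos': array([ 0.27426013, -0.61628561,  0.22570465]), 'orientation': array([ 1.79913642e+02, -1.00883136e-02, -1.56013244e+02]), 'force': array([ 0.70908285, -0.4225831 , -0.37197723]), 'moment': array([ 0.02377368,  0.0143081 , -0.06266361]), 'gripper_force': 0.0, 'opening': 0.08771423430708739}
scene [[ 0.838  0.365 -0.405 -0.048]
 [-0.545  0.587 -0.599 -0.859]
 [ 0.019  0.723  0.691  1.068]
 [ 0.     0.     0.     1.   ]]
top [[-0.103  0.823 -0.558 -0.518]
 [-0.995 -0.079  0.067  0.096]
 [ 0.011  0.562  0.827  1.643]
 [ 0.     0.     0.     1.   ]]
{'fx': 364.97587958069255, 'fy': 364.97587958069255, 'cx': 323.79155057474736, 'cy': 237.75313645969945, 'dist_coeffs': array([-0.0319955,  0.       ,  0.       ,  0.       ,  0.       ]), 'mount': array([[-7.45508825e-04,  9.63164197e-01,  2.68912947e-01,
         7.13240469e-02],
       [ 9.99999702e-01,  7.71405915e-04,  9.36378857e-06,
        -3.71580228e-04],
       [-1.98422172e-04,  2.68912874e-01, -9.63164486e-01,
        -1.57594816e-01],
       [ 0.00000000e+00,  0.00000000e+00,  0.00000000e+00,
         1.00000000e+00]])}
```

View pics/s0.png

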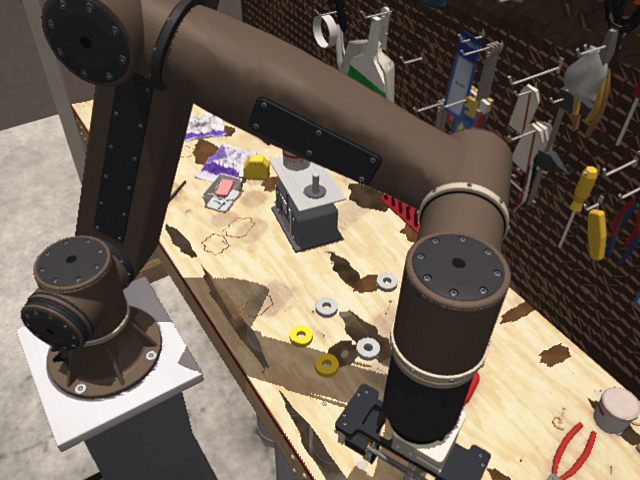

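View pics/t0.png

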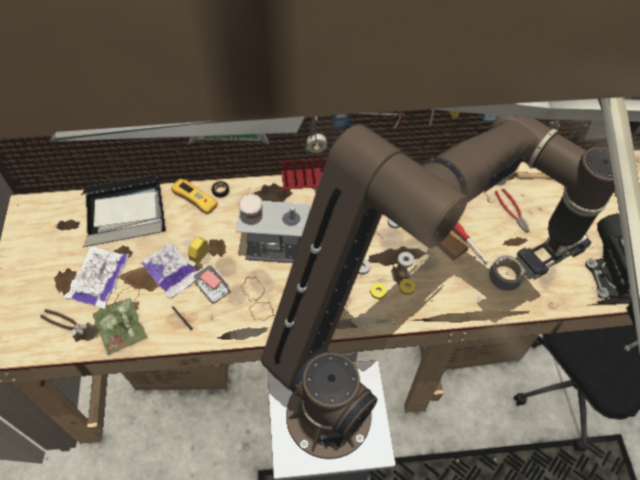

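The scene view shows three steel collars at (326,307), (387,282) and (368,348). The yellow look-alikes are at (301,336) and (326,365), and the second one is in shadow. The fourth steel collar is probably hidden by the arm. The spindle top is at about (315,180) and the tub is partly hidden. The choice by description is the grey ones.

```bash
python3 - <<'E'
from h import *
a=cv2.imread('pics/s0.png')
print(plane('scene',[[326,304.5],[387,279.5],[368,345.5],[301,333.5],[326,362.5]],.016).round(3))
print('top',plane('top',[[406,258],[393,222],[363,267],[378,290],[407,286]],.016).round(3))
print('spindle',plane('scene',[[315,180]],.215).round(3),plane('top',[[292,211]],.215).round(3))
print('pan corners',plane('scene',[[278,160],[297,209],[345,196]],.16).round(3))
print('pan top',plane('top',[[240,206],[238,231],[312,235]],.16).round(3))
c=cv2.resize(a[130:390,180:440],None,fx=2.3,fy=2.3,interpolation=cv2.INTER_CUBIC);cv2.imwrite('pics/c0.png',c)
E
```

```text
[[ 0.458 -0.153  0.016]
 [ 0.621 -0.167  0.016]
 [ 0.472 -0.294  0.016]
 [ 0.368 -0.192  0.016]
 [ 0.373 -0.282  0.016]]
top [[ 0.47  -0.298  0.016]
 [ 0.612 -0.281  0.016]
 [ 0.45  -0.158  0.016]
 [ 0.364 -0.192  0.016]
 [ 0.37  -0.283  0.016]]
spindle [[0.542 0.028 0.215]] [[0.541 0.052 0.215]]
pan corners [[ 0.544  0.201  0.16 ]
 [ 0.488  0.018  0.16 ]
 [ 0.607 -0.002  0.16 ]]
pan top [[ 0.616  0.207  0.16 ]
 [ 0.523  0.215  0.16 ]
 [ 0.488 -0.001  0.16 ]]
```

View pics/c0.png

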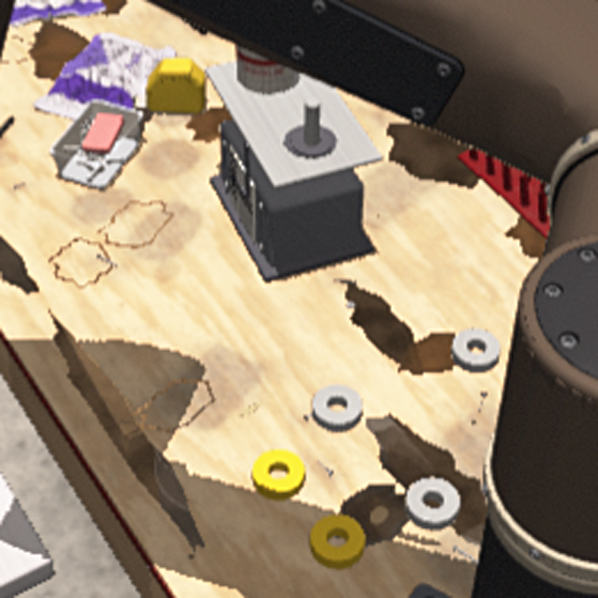

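The crop confirms grey collars A(.456,-.155), B(.621,-.167) and C(.472,-.295). D is at about (.612,-.281) in the top view. Two yellow look-alikes are not wanted. The scale yaw is about -9.5° and the spindle is near (.542,.04). I'm moving to a hover for the wrist look.

Request:
apply_moves --deltas '[{"fingers": 80, "delta_pos": [-43, 32, -30], "angular": [0, 0, -6]}, {"fingers": 80, "delta_pos": [-86, 64, -30], "angular": [0, 0, -12]}, {"fingers": 80, "delta_pos": [-129, 96, -30], "angular": [0, 0, -18]}, {"fingers": 80, "delta_pos": [-172, 127, -30], "angular": [0, 0, -24]}, {"fingers": 80, "delta_pos": [-215, 159, -30], "angular": [0, 0, -30]}, {"fingers": 80, "delta_pos": [-258, 190, -30], "angular": [0, 0, -36]}, {"fingers": 80, "delta_pos": [-301, 222, -30], "angular": [0, 0, -42]}, {"fingers": 80, "delta_pos": [-344, 254, -30], "angular": [0, 0, -48]}, {"fingers": 80, "delta_pos": [-387, 285, -30], "angular": [0, 0, -54]}, {"fingers": 80, "delta_pos": [-420, 308, -30], "angular": [0, 0, -56.5]}]'

```text
clock: 1.1
tool_pos: [0.5194, -0.186, 0.2566]
orientation: [180.0, 0.0, -99.3]
force: [0.4, -1.1, 0.0]
opening: 0.08
gripper_force: 0.0
```

Request:
apply_moves --deltas '[{"fingers": 80, "delta_pos": [0, 0, 0], "angular": [0, 0, 0]}, {"fingers": 80, "delta_pos": [0, 0, 0], "angular": [0, 0, 0]}]'

```text
clock: 1.3
tool_pos: [0.5193, -0.1868, 0.2561]
orientation: [179.9, -0.0, -99.4]
force: [-0.2, 0.4, 0.4]
opening: 0.08
gripper_force: 0.0
```

```bash
python3 - <<'E'
from h import *
o=ctrl.get_obs();print(o['clock'],o['tool_pos'],o['orientation'],o['force'],o['joint_pos'].round(1))
save('wrist','w0')
print(proj('wrist',[[.456,-.155,.016],[.621,-.167,.016],[.472,-.295,.016],[.612,-.281,.016],[.542,.04,.217]],o).round(0))
E
```

```text
1.3 [ 0.51927541 -0.18680728  0.25608515] [ 1.79941550e+02 -1.24138838e-03 -9.93622172e+01] [-0.20162725  0.39191765  0.38020239] [  0.5   7.9 -12.3  -0.  -69.8  -9.9]
[[385. 222.]
 [239. 235.]
 [353.  93.]
 [223. 131.]
 [345. 548.]]
```

View pics/w0.png

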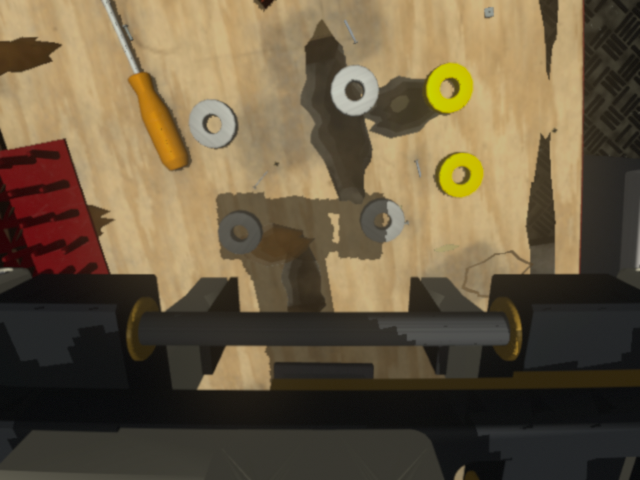

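The wrist view shows steel collars A(382,219), B(240,232), C(355,90) and D(212,123), with the yellow ones at (449,88) and (461,174). Next I'll measure all four by Hough/contour.

```bash
python3 - <<'E'
from h import *
im=cv2.imread('pics/w0.png');g=cv2.cvtColor(im,cv2.COLOR_BGR2GRAY)
c=cv2.HoughCircles(cv2.medianBlur(g[:270],3),cv2.HOUGH_GRADIENT,1.0,40,param1=120,param2=18,minRadius=18,maxRadius=28)
o=ctrl.get_obs()
for u,v,r in c[0]:
    print((u,v,r),plane('wrist',[[u,v]],.016,o)[0].round(4))
E
```

```text
(np.float32(353.5), np.float32(90.5), np.float32(24.0)) [ 0.4703 -0.2985  0.016 ]
(np.float32(238.5), np.float32(234.5), np.float32(25.1)) [ 0.6205 -0.1692  0.016 ]
(np.float32(215.5), np.float32(125.5), np.float32(22.9)) [ 0.6177 -0.2886  0.016 ]
(np.float32(459.5), np.float32(176.5), np.float32(25.2)) [ 0.3691 -0.1932  0.016 ]
(np.float32(450.5), np.float32(87.5), np.float32(24.1)) [ 0.3717 -0.2855  0.016 ]
```

Request:
apply_moves --deltas '[{"fingers": 80, "delta_pos": [-8, -24, 45], "angular": [0, 0, 0]}, {"fingers": 80, "delta_pos": [-16, -48, 88], "angular": [0, 0, 0]}, {"fingers": 80, "delta_pos": [-24, -72, 130], "angular": [0, 0, 0]}, {"fingers": 80, "delta_pos": [-34, -97, 170], "angular": [0, 0, 0]}, {"fingers": 80, "delta_pos": [-34, -97, 186], "angular": [0, 0, 0]}, {"fingers": 80, "delta_pos": [-34, -97, 186], "angular": [0, 0, 0]}]'

```text
clock: 1.95
tool_pos: [0.6176, -0.172, 0.0666]
orientation: [179.6, -0.1, -99.7]
force: [-0.2, -0.4, -0.5]
opening: 0.0798
gripper_force: 0.0
```

```bash
cat >> h.py <<'E'
def ringlook(name,z=.016,r=(30,60)):
    o=ctrl.get_obs();im=save('wrist',name)[:,:,::-1]
    g=cv2.medianBlur(cv2.cvtColor(np.ascontiguousarray(im),cv2.COLOR_BGR2GRAY),3)
    T=R.from_euler('xyz',o['orientation'],degrees=True).as_matrix()
    c=cv2.HoughCircles(g,cv2.HOUGH_GRADIENT,1.0,20,param1=100,param2=20,minRadius=r[0],maxRadius=r[1])
    if c is None: print('none');return
    for u,v,q in c[0][:6]:
        P=plane('wrist',[[u,v]],z,o)[0]; print((u,v,q),P.round(4),'tool mm',((P-o['tool_pos'])@T*1000).round(1))
E
python3 - <<'E'
from h import *
o=ctrl.get_obs();print(o['tool_pos'],o['orientation'])
print(proj('wrist',[[.6205,-.169,.016],[.6205+.025,-.169,.016],o['tool_pos']],o))
ringlook('w1',.016,(15,65))
E
```

```text
[ 0.61760036 -0.17195655  0.06659722] [ 1.79595950e+02 -5.27632149e-02 -9.96559281e+01]
[[321.26140944 265.4720423 ]
 [280.75620707 272.0943808 ]
 [326.39437721 295.42636235]]
(np.float32(281.5), np.float32(52.5), np.float32(46.6)) [ 0.6209 -0.2887  0.016 ] tool mm [114.5 -23.2  50.5]
(np.float32(594.5), np.float32(248.5), np.float32(47.2)) [ 0.4539 -0.1509  0.016 ] tool mm [  6.7 164.6  51.8]
(np.float32(465.5), np.float32(334.5), np.float32(56.4)) [ 0.5367 -0.1062  0.016 ] tool mm [-51.3  90.4  51.2]
(np.float32(260.5), np.float32(55.5), np.float32(63.3)) [ 0.632  -0.2892  0.016 ] tool mm [113.1 -34.2  50.5]
(np.float32(321.5), np.float32(262.5), np.float32(36.9)) [ 0.62   -0.1709  0.016 ] tool mm [-1.5 -2.6 50.6]
(np.float32(576.5), np.float32(238.5), np.float32(41.6)) [ 0.4653 -0.1593  0.016 ] tool mm [ 13.1 151.9  51.7]
```

View pics/w1.png

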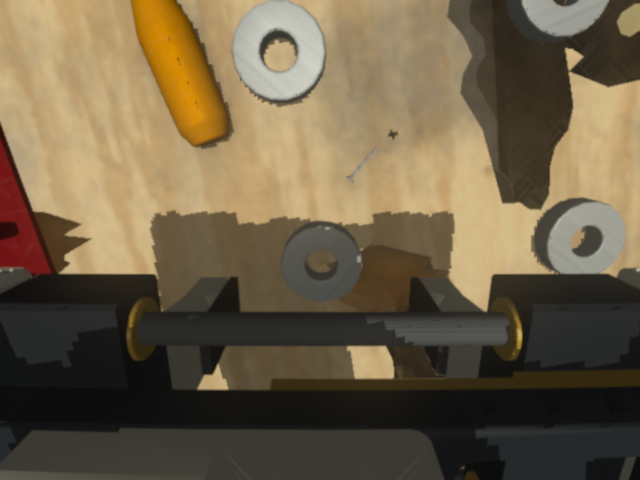

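B's ring is centred at (322,262), about (-1.5,-2.6) mm off in tool axes. Descending now.

Request:
apply_moves --deltas '[{"fingers": 80, "delta_pos": [-1.5, -2.5, 25], "angular": [0, 0, 0]}, {"fingers": 80, "delta_pos": [-1.5, -2.5, 45], "angular": [0, 0, 0]}, {"fingers": 80, "delta_pos": [-1.5, -2.5, 57], "angular": [0, 0, 0]}, {"fingers": 80, "delta_pos": [-1.5, -2.5, 60], "angular": [0, 0, 0]}, {"fingers": 80, "delta_pos": [-1.5, -2.5, 60], "angular": [0, 0, 0]}]'

```text
clock: 2.5
tool_pos: [0.6233, -0.17, 0.0116]
orientation: [-179.9, -0.0, -99.5]
force: [0.0, -0.6, -0.8]
opening: 0.0798
gripper_force: 0.0
```

Request:
apply_moves --deltas '[{"fingers": 80, "delta_pos": [1.5, 3, 8], "angular": [0, 0, 0]}, {"fingers": 80, "delta_pos": [1.5, 3, 9], "angular": [0, 0, 0]}, {"fingers": 40, "delta_pos": [1.5, 3, 9], "angular": [0, 0, 0]}, {"fingers": 40, "delta_pos": [1.5, 3, 9], "angular": [0, 0, 0]}, {"fingers": 40, "delta_pos": [1.5, 3, 9], "angular": [0, 0, 0]}, {"fingers": 40, "delta_pos": [1.5, 3, 9], "angular": [0, 0, 0]}]'

```text
clock: 3.1
tool_pos: [0.6199, -0.1704, 0.0017]
orientation: [-180.0, 0.0, -99.5]
force: [-0.5, -0.3, 0.4]
opening: 0.0534
gripper_force: 0.0
```

Request:
apply_moves --deltas '[{"fingers": 40, "delta_pos": [0, 0, 0], "angular": [0, 0, 0]}, {"fingers": 40, "delta_pos": [0, 0, 0], "angular": [0, 0, 0]}, {"fingers": 40, "delta_pos": [0, 0, -20], "angular": [0, 0, 0]}, {"fingers": 40, "delta_pos": [0, 0, -60], "angular": [0, 0, 0]}, {"fingers": 40, "delta_pos": [0, 0, -105], "angular": [0, 0, 0]}, {"fingers": 40, "delta_pos": [-20, 20, -150], "angular": [0, 0, 0]}, {"fingers": 40, "delta_pos": [-45, 45, -180], "angular": [0, 0, 0]}, {"fingers": 40, "delta_pos": [-70, 68, -215], "angular": [0, 0, 0]}, {"fingers": 40, "delta_pos": [-90, 86, -250], "angular": [0, 0, 0]}, {"fingers": 40, "delta_pos": [-96, 92, -268], "angular": [0, 0, 0]}]'

```text
clock: 4.1
tool_pos: [0.5444, -0.0589, 0.2731]
orientation: [-179.8, 0.1, -99.4]
force: [0.3, -0.6, -1.7]
opening: 0.0497
gripper_force: 30.0
```

Request:
apply_moves --deltas '[{"fingers": 40, "delta_pos": [0, 0, 0], "angular": [0, 0, 0]}, {"fingers": 40, "delta_pos": [0, 0, 0], "angular": [0, 0, 0]}]'

```text
clock: 4.3
tool_pos: [0.5445, -0.0603, 0.2691]
orientation: [180.0, 0.0, -99.5]
force: [-0.5, 0.5, -2.3]
opening: 0.0497
gripper_force: 30.0
```

```bash
python3 - <<'E'
from h import *
o=ctrl.get_obs();print(o['tool_pos'],o['orientation'],o['force'])
print(proj('wrist',[[.542,.04,.217],[.542,.04,.161]],o))
ringlook('w2',.217,(8,65))
E
```

```text
[ 0.54454495 -0.06034724  0.26912813] [ 1.79990436e+02  3.56034128e-02 -9.94835884e+01] [-0.5246092   0.49568637 -2.26951849]
[[353.46094342 395.51603657]
 [348.17879609 349.53206521]]
(np.float32(323.5), np.float32(304.5), np.float32(55.5)) [ 0.5509 -0.0309  0.217 ] tool mm [-30.1  -1.4  52.1]
(np.float32(64.5), np.float32(227.5), np.float32(51.2)) [ 0.6962 -0.106   0.217 ] tool mm [  20.1 -157.2   52.1]
(np.float32(388.5), np.float32(102.5), np.float32(24.6)) [ 0.4962 -0.1433  0.217 ] tool mm [89.8 34.  52.1]
(np.float32(391.5), np.float32(333.5), np.float32(57.6)) [ 0.5109 -0.0032  0.217 ] tool mm [-50.8  42.6  52.2]
(np.float32(59.5), np.float32(169.5), np.float32(47.7)) [ 0.687  -0.1395  0.217 ] tool mm [  54.6 -153.6   52.1]
(np.float32(464.5), np.float32(54.5), np.float32(22.1)) [ 0.4533 -0.1609  0.217 ] tool mm [114.2  73.4  52.1]
```

View pics/w2.png

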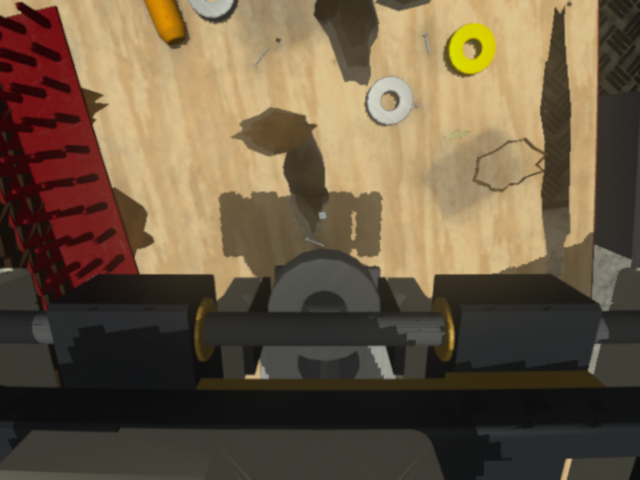

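The collar is held centred at (323,305), r≈55 px, but the gripper hides the spindle. I need to move forward and higher so the spindle shows above the collar in the picture.

Request:
apply_moves --deltas '[{"fingers": 40, "delta_pos": [-20, 4, -31], "angular": [0, 0, 0]}, {"fingers": 40, "delta_pos": [-60, 12, -31], "angular": [0, 0, 0]}, {"fingers": 40, "delta_pos": [-100, 20, -31], "angular": [0, 0, 0]}, {"fingers": 40, "delta_pos": [-117, 25, -31], "angular": [0, 0, 0]}, {"fingers": 40, "delta_pos": [-117, 25, -31], "angular": [0, 0, 0]}, {"fingers": 40, "delta_pos": [-117, 25, -31], "angular": [0, 0, 0]}]'

```text
clock: 4.95
tool_pos: [0.5394, 0.0586, 0.2988]
orientation: [179.9, -0.1, -99.5]
force: [-0.8, -0.3, -1.8]
opening: 0.0498
gripper_force: 30.0
```

```bash
python3 - <<'E'
from h import *
o=ctrl.get_obs();print(o['tool_pos'],o['orientation'],o['force'])
ringlook('w3',.217,(8,65))
im=cv2.imread('pics/w3.png')[100:400,140:540];cv2.imwrite('pics/c3.png',cv2.resize(im,None,fx=2,fy=2,interpolation=cv2.INTER_CUBIC))
E
```

```text
[0.53935635 0.05864176 0.29880971] [ 1.79850541e+02 -9.82217121e-02 -9.94899055e+01] [-0.77623772 -0.33255914 -1.79072261]
(np.float32(299.5), np.float32(223.5), np.float32(31.1)) [0.5539 0.0406 0.217 ] tool mm [ 15.2 -17.5  81.8]
(np.float32(324.5), np.float32(303.5), np.float32(55.3)) [0.547  0.1016 0.217 ] tool mm [-43.7  -0.7  81.7]
(np.float32(67.5), np.float32(186.5), np.float32(51.2)) [ 0.7016 -0.0101  0.217 ] tool mm [  40.9 -171.5   81.4]
(np.float32(491.5), np.float32(57.5), np.float32(22.4)) [ 0.4201 -0.042   0.217 ] tool mm [118.8 100.9  82.3]
(np.float32(461.5), np.float32(308.5), np.float32(63.3)) [0.4497 0.1223 0.217 ] tool mm [-48.2  98.7  82. ]
(np.float32(64.5), np.float32(156.5), np.float32(57.8)) [ 0.6968 -0.0291  0.217 ] tool mm [  60.4 -170.    81.5]
```

View pics/c3.png

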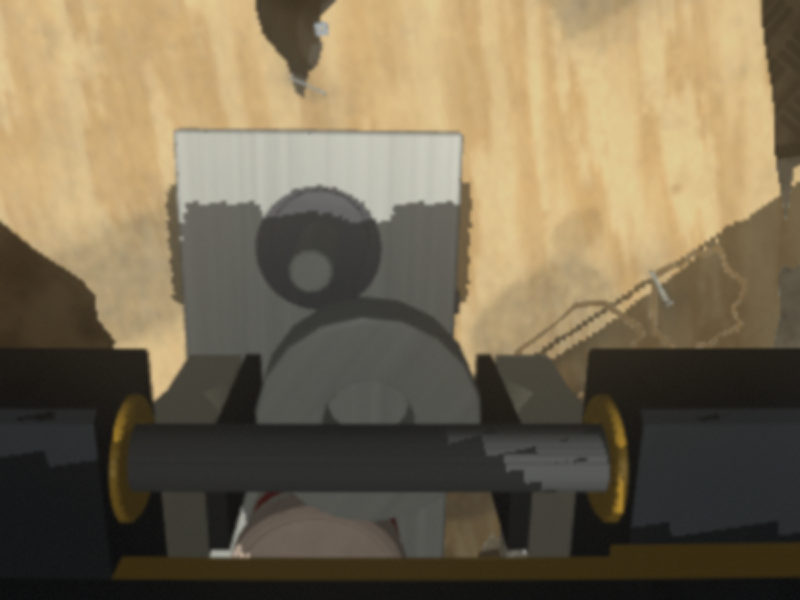

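The crop shows the spindle top at full-picture pixel (295,235), ø≈22 px. The foot disc is centred at (299,224), r 31, and the held collar at (324,303). Next I'll work out the offset.

```bash
python3 - <<'E'
from h import *
o=ctrl.get_obs();t=o['tool_pos'];Rm=R.from_euler('xyz',o['orientation'],degrees=True).as_matrix()
S=plane('wrist',[[295,235]],.217,o)[0];F=plane('wrist',[[299.5,223.5]],.165,o)[0]
C=plane('wrist',[[324.5,303.5]],t[2]+.0143,o)[0]
for n,P in(('S',S),('F',F),('C',C)):print(n,P.round(4),((P-t)@Rm*1000).round(1))
g=cv2.cvtColor(cv2.imread('pics/w3.png'),cv2.COLOR_BGR2GRAY)[222:252,278:314]
m=(g>82).astype(np.uint8);print(g[13].tolist(),g[:,17].tolist())
n,l,s,c=cv2.connectedComponentsWithStats(m);print(s,c+[278,222])
# scale of px radius -> height
p=proj('wrist',[S,S+Rm[:,1]*.008,F,F+Rm[:,1]*.021],o);print(p)
E
```

```text
S [0.5585 0.0476 0.217 ] [  7.1 -20.8  82.1]
F [0.5594 0.0518 0.165 ] [  2.8 -21.1 134.1]
C [0.5399 0.0553 0.3134] [  2.8  -0.9 -14.3]
[55, 55, 56, 55, 54, 58, 68, 79, 87, 91, 92, 92, 92, 91, 91, 91, 92, 92, 92, 92, 92, 93, 92, 92, 92, 90, 86, 77, 65, 58, 55, 54, 56, 55, 55, 55] [61, 63, 68, 76, 85, 90, 93, 93, 92, 92, 92, 92, 92, 92, 91, 91, 92, 92, 91, 90, 91, 90, 86, 75, 61, 53, 52, 52, 52, 52]
[[  0   0  36  30 775]
 [  8   4  19  19 291]
 [  0  26   6   4  14]] [[296.03741935 236.83096774]
 [294.82817869 234.96563574]
 [279.71428571 250.07142857]]
[[295.         235.        ]
 [306.75159463 234.98896711]
 [299.5        223.5       ]
 [325.07691308 223.47515597]]
```

```bash
python3 - <<'E'
from h import *
o=ctrl.get_obs();t=o['tool_pos'];Rm=R.from_euler('xyz',o['orientation'],degrees=True).as_matrix()
g=cv2.cvtColor(cv2.imread('pics/w3.png'),cv2.COLOR_BGR2GRAY)
for c in (318,325,332):print(c,g[240:312,c].tolist())
print(g[190,255:345].tolist()); print('row210',g[212,260:340].tolist()); print(g[185:225,300].tolist())
f=lambda uv,z:((plane('wrist',[uv],t[2]-z,o)[0]-t)@Rm*1000).round(2)
print('bottom near rim',f((325,249),.0017),'top near rim',f((325,259),-.0143),'bore near top',f((325,290),-.0143))
print('foot near',f((299,193),t[2]-.165),'S',f((294.8,235),t[2]-.217),'pan edge',f((230,165),t[2]-.161),f((370,166),t[2]-.161))
E
```

```text
318 [54, 53, 53, 53, 53, 53, 54, 55, 55, 56, 56, 56, 57, 57, 57, 57, 57, 59, 66, 79, 90, 94, 91, 89, 88, 87, 87, 87, 87, 87, 87, 86, 86, 86, 85, 84, 84, 84, 84, 84, 84, 84, 84, 85, 84, 84, 83, 84, 83, 82, 81, 83, 86, 86, 86, 86, 86, 86, 86, 86, 87, 85, 86, 86, 86, 86, 85, 85, 85, 85, 83, 71]
325 [63, 72, 80, 86, 89, 90, 91, 88, 78, 65, 58, 57, 57, 57, 57, 56, 57, 60, 65, 79, 89, 92, 89, 88, 88, 86, 86, 86, 86, 85, 85, 86, 86, 86, 87, 86, 86, 85, 85, 84, 84, 84, 84, 84, 84, 84, 84, 84, 83, 83, 84, 85, 86, 87, 87, 87, 86, 87, 87, 87, 87, 87, 86, 87, 87, 86, 87, 86, 86, 86, 84, 72]
332 [90, 90, 89, 89, 90, 89, 88, 88, 85, 73, 62, 58, 57, 57, 57, 58, 57, 57, 60, 66, 80, 87, 89, 88, 88, 88, 87, 87, 86, 86, 86, 86, 86, 85, 86, 86, 86, 86, 86, 87, 86, 86, 85, 86, 85, 84, 84, 84, 84, 82, 82, 82, 82, 83, 83, 83, 83, 83, 82, 82, 82, 81, 82, 82, 82, 82, 81, 81, 82, 82, 79, 68]
[184, 185, 187, 186, 184, 182, 182, 184, 185, 185, 183, 181, 182, 185, 189, 190, 188, 186, 184, 182, 182, 181, 182, 183, 185, 187, 188, 188, 186, 183, 182, 184, 185, 184, 185, 185, 187, 187, 188, 188, 188, 188, 188, 189, 
[... 260 characters left out ...]
, 97, 97, 96, 89, 75, 64, 62, 62, 63, 61, 61, 61, 62, 62, 62, 62, 63, 62, 62, 62, 61, 62, 62, 61, 62, 62, 62, 63, 64, 64, 65, 65, 64, 64, 64, 64, 63, 64, 62, 62, 61, 61, 61, 61, 62, 62, 61, 62, 63, 65, 64, 64, 64, 64, 63, 62, 60, 60, 62, 63, 64, 71, 89, 101, 100, 98, 97, 96, 94, 94, 95, 95, 96, 96]
[190, 190, 190, 190, 190, 189, 181, 149, 115, 95, 93, 101, 105, 106, 106, 105, 104, 102, 102, 101, 99, 93, 77, 66, 63, 63, 64, 64, 64, 63, 62, 62, 62, 61, 62, 61, 61, 61, 60, 61]
bottom near rim [22.3  -0.65  1.73] top near rim [ 22.97  -0.71 -14.27] bore near top [  9.06  -0.71 -14.29]
foot near [ 27.93 -21.01 134.14] S [  7.12 -20.89  82.11] pan edge [ 49.95 -76.04 138.05] [ 48.96  35.85 138.29]
```

```bash
python3 - <<'E'
from h import *
a=save('scene','s4')[:,:,::-1];b=save('top','t4')[:,:,::-1]
A=cv2.resize(a[150:260,255:365],None,fx=5,fy=5,interpolation=cv2.INTER_CUBIC)
B=cv2.resize(b[180:270,230:280+40],(400,400),interpolation=cv2.INTER_CUBIC)
M=np.zeros((550,800,3),np.uint8);M[:, :400]=A[:, :400] if 0 else cv2.resize(a[150:260,265:345],(400,550),interpolation=cv2.INTER_CUBIC);M[:400,400:]=B
cv2.imwrite('pics/m4.png',M)
E
```

```text
(no output)
```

View pics/m4.png

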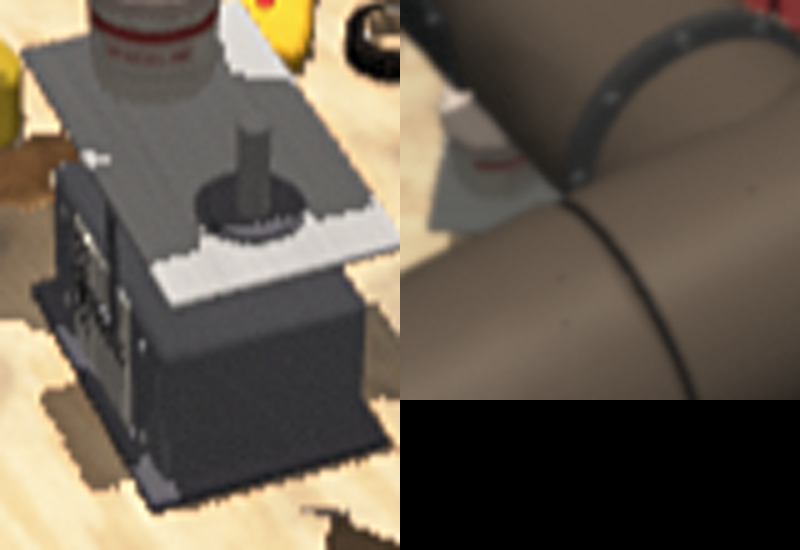

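The scene crop shows the spindle top at full-picture (315.8,175.4), the foot centre at about (315.2,191.6), the front pan corner at (299,211), and the tub standing upright. Next I'll triangulate scene against wrist.

```bash
python3 - <<'E'
from h import *
o=ctrl.get_obs();t=o['tool_pos'];Rm=R.from_euler('xyz',o['orientation'],degrees=True).as_matrix()
def tri(s,w):
    a,u=ray('scene',[s]);b,v=ray('wrist',[w],o);u=u[0]/np.linalg.norm(u[0]);v=v[0]/np.linalg.norm(v[0])
    k=np.linalg.lstsq(np.c_[u,-v],b-a,rcond=None)[0];p,q=a+k[0]*u,b+k[1]*v
    return ((p+q)/2).round(4),np.linalg.norm(p-q).round(4)
print('S',tri((315.8,175.4),(294.8,235)));print('F',tri((315.2,191.6),(299.2,224)))
print('corners',tri((299,211),(371,166.5)),tri((265+400/5,150+247/5),(227.5,164.5)))
for z in(.207,.212,.217):
  P=plane('wrist',[[294.8,235]],z,o)[0];print(z,P.round(4),((P-t)@Rm*1000).round(1),plane('scene',[[315.8,175.4]],z).round(4))
E
```

```text
S (array([0.5599, 0.0509, 0.2053]), np.float64(0.0014))
F (array([0.5612, 0.0548, 0.1535]), np.float64(0.0004))
corners (array([0.4935, 0.0175, 0.1517]), np.float64(0.0014)) (array([ 0.6089, -0.0036,  0.1508]), np.float64(0.0041))
0.207 [0.5602 0.0501 0.207 ] [  4.2 -21.8  92.7] [[0.5581 0.0495 0.207 ]]
0.212 [0.5596 0.0488 0.212 ] [  5.6 -21.3  87.7] [[0.5546 0.0442 0.212 ]]
0.217 [0.559  0.0475 0.217 ] [  6.9 -20.9  82.8] [[0.5511 0.039  0.217 ]]
```

The pan is at about z .152 (joint ≈ .019) and the spindle top is at about (.560,.050,.2075). Two collars should therefore do. I'm moving over the spindle, staying just above it.

Request:
apply_moves --deltas '[{"fingers": 40, "delta_pos": [3, -11, 0], "angular": [0, 0, 0]}, {"fingers": 40, "delta_pos": [6.5, -21, 10], "angular": [0, 0, 0]}, {"fingers": 40, "delta_pos": [6.5, -21, 40], "angular": [0, 0, 0]}, {"fingers": 40, "delta_pos": [6.5, -21, 65], "angular": [0, 0, 0]}, {"fingers": 40, "delta_pos": [6.5, -21, 80], "angular": [0, 0, 0]}, {"fingers": 40, "delta_pos": [6.5, -21, 80], "angular": [0, 0, 0]}, {"fingers": 40, "delta_pos": [6.5, -21, 80], "angular": [0, 0, 0]}]'

```text
clock: 5.8
tool_pos: [0.5597, 0.0484, 0.2204]
orientation: [180.0, -0.0, -99.5]
force: [1.3, 1.1, -1.5]
opening: 0.0499
gripper_force: 30.0
```

```bash
python3 - <<'E'
from h import *
o=ctrl.get_obs();t=o['tool_pos'];print(t,o['orientation'],o['force'])
im=save('wrist','w5')[:,:,::-1];a=save('scene','s5')[:,:,::-1]
M=np.zeros((500,800,3),np.uint8);M[:,:400]=cv2.resize(im[235:335,285:365],(400,500),interpolation=cv2.INTER_CUBIC);M[:,400:]=cv2.resize(a[135:235,275:355],(400,500),interpolation=cv2.INTER_CUBIC)
cv2.imwrite('pics/m5.png',M)
E
```

```text
[0.55972276 0.04837455 0.22039364] [ 1.79979425e+02 -4.21134083e-02 -9.95390074e+01] [ 1.33878491  1.10097299 -1.5490186 ]
```

View pics/m5.png

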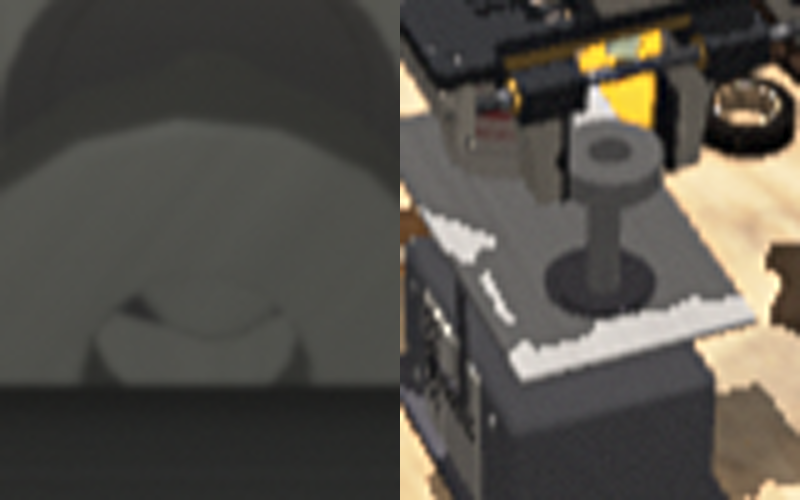

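The wrist crop shows the spindle top through the bore, a little right of its centre, at about pixel (327,305). The scene crop agrees, with the spindle left of the collar's axis. Now to quantify it.

```bash
python3 - <<'E'
from h import *
o=ctrl.get_obs();t=o['tool_pos'];Rm=R.from_euler('xyz',o['orientation'],degrees=True).as_matrix()
f=lambda uv,z:((plane('wrist',[uv],z,o)[0]-t)@Rm*1000).round(2)
print('S wrist',f((327.4,304.8),.2075),'bore',f((324.4,292),t[2]+.0143),f((285+85/5,311),t[2]+.0143),f((285+310/5,311),t[2]+.0143))
# scene: collar top centre and spindle axis
px=lambda x,y:(275+(x-400)/5,135+y/5)
Cw=plane('scene',[px(615,152)],t[2]+.0143)[0]
print('collar scene',Cw.round(4),((Cw-t)@Rm*1000).round(2))
for z in (.2075,.17,.160):
  print(z,proj('scene',[t+[0,0,z-t[2]]]).round(2))
print('spindle mid px',px(603,230),'foot px',px(603,275), 'collar hole',px(610,150))
E
```

```text
S wrist [-11.66   0.64  14.01] bore [  8.15  -0.96 -14.3 ] [ -0.77 -10.66 -14.28] [ -0.78   8.81 -14.31]
collar scene [0.5619 0.0471 0.2358] [  1.39  -2.11 -14.3 ]
0.2075 [[316.68 175.1 ]]
0.17 [[316.39 187.72]]
0.16 [[316.31 191.  ]]
spindle mid px (315.6, 181.0) foot px (315.6, 190.0) collar hole (317.0, 165.0)
```

```bash
python3 - <<'E'
from h import *
o=ctrl.get_obs();t=o['tool_pos'];Rm=R.from_euler('xyz',o['orientation'],degrees=True).as_matrix()
pr=lambda P:proj('wrist',t+np.array(P)/1000@Rm.T,o).round(1)
print('near top rim, far bottom rim',pr([[8.15,-.9,-14.3],[-11.3,-.9,1.7]]))
for x in(-8,-4,0,4):print('spindle c',x,'far,near,left,right',pr([[x-8,.6,13],[x+8,.6,13],[x,-7.4,13],[x,8.6,13]]).tolist())
g=cv2.cvtColor(cv2.imread('pics/w5.png'),cv2.COLOR_BGR2GRAY)
g=cv2.imread('pics/w5.png').sum(2)//3
print('cols',list(range(304,346,2)))
for r in range(288,313):print(r,g[r,304:346:2].tolist())
E
```

```text
near top rim, far bottom rim [[324.5 292. ]
 [324.5 315.5]]
spindle c -8 far,near,left,right [[327.3, 313.3], [327.4, 284.6], [311.7, 299.1], [343.0, 299.1]]
spindle c -4 far,near,left,right [[327.3, 306.3], [327.4, 277.2], [311.6, 291.9], [343.2, 291.9]]
spindle c 0 far,near,left,right [[327.4, 299.1], [327.4, 269.7], [311.5, 284.6], [343.3, 284.6]]
spindle c 4 far,near,left,right [[327.4, 291.9], [327.4, 262.1], [311.4, 277.2], [343.4, 277.1]]
cols [304, 306, 308, 310, 312, 314, 316, 318, 320, 322, 324, 326, 328, 330, 332, 334, 336, 338, 340, 342, 344]
288 [79, 78, 77, 77, 78, 79, 78, 78, 78, 77, 79, 79, 79, 78, 78, 77, 77, 76, 76, 77, 76]
289 [78, 78, 77, 78, 78, 78, 77, 77, 76, 77, 78, 78, 77, 78, 77, 77, 76, 76, 76, 76, 76]
290 [79, 77, 77, 78, 78, 77, 76, 76, 77, 76, 77, 77, 77, 77, 77, 77, 76, 76, 76, 76, 77]
291 [78, 77, 77, 77, 77, 76, 76, 76, 77, 77, 79, 78, 79, 77, 76, 76, 75, 76, 76, 76, 77]
292 [77, 76, 77, 77, 75, 75, 77, 77, 78, 78, 79, 78, 79, 79, 77, 75, 74, 76, 76, 77, 76]
293 [76, 77, 77, 75, 68, 74, 77, 77, 78, 78, 79, 79, 80, 79, 78, 78, 75, 75, 76, 76, 76]
294 [
[... 985 characters left out ...]
, 81, 81, 80, 80, 80, 80, 82, 81, 82, 81, 80, 79, 80, 81, 79, 79, 80, 75, 53]
306 [50, 75, 81, 81, 80, 80, 80, 80, 81, 82, 81, 81, 79, 80, 80, 81, 80, 80, 80, 72, 51]
307 [48, 70, 81, 81, 80, 80, 80, 80, 80, 82, 82, 80, 80, 80, 80, 80, 80, 80, 80, 66, 51]
308 [46, 61, 79, 81, 80, 81, 80, 80, 80, 82, 82, 82, 80, 80, 80, 80, 80, 80, 76, 59, 50]
309 [46, 53, 73, 81, 81, 79, 79, 80, 80, 81, 82, 81, 80, 80, 80, 81, 79, 79, 70, 52, 50]
310 [45, 47, 60, 77, 78, 78, 77, 78, 79, 79, 79, 78, 77, 77, 78, 79, 76, 76, 60, 49, 49]
311 [42, 41, 47, 63, 66, 66, 66, 66, 67, 67, 67, 67, 66, 66, 67, 67, 65, 62, 48, 43, 44]
312 [34, 33, 35, 43, 44, 45, 45, 45, 46, 46, 45, 45, 45, 45, 46, 45, 44, 42, 36, 35, 34]
```

Reading the profile, the far edge of the spindle top is at row ≈302.5 and column ≈326.5. The collar needs about dx -0.7, dy +1.2. I'll apply that and lower slowly.

Request:
apply_moves --deltas '[{"fingers": 40, "delta_pos": [-0.7, 1.2, 0], "angular": [0, 0, 0]}, {"fingers": 40, "delta_pos": [-0.7, 1.2, 3], "angular": [0, 0, 0]}, {"fingers": 40, "delta_pos": [-0.7, 1.2, 6], "angular": [0, 0, 0]}, {"fingers": 40, "delta_pos": [-0.7, 1.2, 9], "angular": [0, 0, 0]}, {"fingers": 40, "delta_pos": [-0.7, 1.2, 12], "angular": [0, 0, 0]}, {"fingers": 40, "delta_pos": [-0.7, 1.2, 14], "angular": [0, 0, 0]}, {"fingers": 40, "delta_pos": [-0.7, 1.2, 16], "angular": [0, 0, 0]}, {"fingers": 40, "delta_pos": [-0.7, 1.2, 18], "angular": [0, 0, 0]}, {"fingers": 40, "delta_pos": [-0.7, 1.2, 18], "angular": [0, 0, 0]}, {"fingers": 40, "delta_pos": [-0.7, 1.2, 18], "angular": [0, 0, 0]}]'

```text
clock: 6.9
tool_pos: [0.5582, 0.0499, 0.2026]
orientation: [180.0, -0.0, -99.5]
force: [0.6, -1.7, -1.5]
opening: 0.0495
gripper_force: 30.0
```

```bash
cat >> h.py <<'E'
def panrow(name):
    # vertical shift (px) of the pan's front-left scene corner vs s5
    a=cv2.imread('pics/s5.png');b=save('scene',name)[:,:,::-1]
    T=cv2.cvtColor(a[196:218,285:345],cv2.COLOR_BGR2GRAY);G=cv2.cvtColor(np.ascontiguousarray(b[186:240,275:355]),cv2.COLOR_BGR2GRAY)
    r=cv2.matchTemplate(G,T,cv2.TM_CCOEFF_NORMED);_,m,_,l=cv2.minMaxLoc(r);y=l[1];c=r[:,l[0]]
    s=0 if not 0<y<len(c)-1 else (c[y-1]-c[y+1])/(2*(c[y-1]-2*c[y]+c[y+1]))
    print('pan shift px',l[0]-10,round(y-10+float(s),2),'score',round(m,3),'px/mm',(proj('scene',[[.493,.017,.142]])-proj('scene',[[.493,.017,.152]]))[0,1]/10)
E
python3 - <<'E'
from h import *
o=ctrl.get_obs();print(o['tool_pos'],o['force'],o['moment']);panrow('s6')
o=ctrl.get_obs();print(o['force'])
E
```

```text
[0.55816284 0.04992246 0.20255488] [ 0.62317639 -1.6789783  -1.47999314] [ 0.08206195  0.07032699 -0.00247644]
pan shift px 0 0.09 score 0.974 px/mm 0.3251065263524652
[-1.02121753  0.69037404 -1.93268448]
```

The pan hasn't moved and the collar's underside is about 6 mm below the spindle top, so it's threaded. Lowering further.

Request:
apply_moves --deltas '[{"fingers": 40, "delta_pos": [0, 0, 5], "angular": [0, 0, 0]}, {"fingers": 40, "delta_pos": [0, 0, 10], "angular": [0, 0, 0]}, {"fingers": 40, "delta_pos": [0, 0, 15], "angular": [0, 0, 0]}, {"fingers": 40, "delta_pos": [0, 0, 20], "angular": [0, 0, 0]}, {"fingers": 40, "delta_pos": [0, 0, 25], "angular": [0, 0, 0]}, {"fingers": 40, "delta_pos": [0, 0, 29], "angular": [0, 0, 0]}, {"fingers": 40, "delta_pos": [0, 0, 33], "angular": [0, 0, 0]}, {"fingers": 40, "delta_pos": [0, 0, 36], "angular": [0, 0, 0]}, {"fingers": 40, "delta_pos": [0, 0, 36], "angular": [0, 0, 0]}]'

```text
clock: 7.85
tool_pos: [0.5579, 0.0498, 0.1661]
orientation: [180.0, -0.0, -99.5]
force: [0.6, -0.2, -2.0]
opening: 0.0495
gripper_force: 30.0
```

```bash
python3 - <<'E'
from h import *
o=ctrl.get_obs();print(o['tool_pos'],o['force']);panrow('s7')
E
```

```text
[0.55788818 0.04984904 0.16608094] [ 0.55974704 -0.1650855  -1.95644987]
pan shift px 0 0.4 score 0.934 px/mm 0.3251065263524652
```

Request:
apply_moves --deltas '[{"fingers": 40, "delta_pos": [0, 0, 3], "angular": [0, 0, 0]}, {"fingers": 40, "delta_pos": [0, 0, 6], "angular": [0, 0, 0]}, {"fingers": 40, "delta_pos": [0, 0, 6], "angular": [0, 0, 0]}, {"fingers": 60, "delta_pos": [0, 0, 6], "angular": [0, 0, 0]}, {"fingers": 60, "delta_pos": [0, 0, 6], "angular": [0, 0, 0]}, {"fingers": 60, "delta_pos": [0, 0, 6], "angular": [0, 0, 0]}, {"fingers": 60, "delta_pos": [0, 0, 6], "angular": [0, 0, 0]}]'

```text
clock: 8.6
tool_pos: [0.5583, 0.05, 0.1608]
orientation: [-180.0, 0.0, -99.5]
force: [-1.2, 0.8, 0.6]
opening: 0.0597
gripper_force: 0.0
```

```bash
python3 - <<'E'
from h import *
o=ctrl.get_obs();print(o['tool_pos'],o['force']);panrow('s8')
E
```

```text
[0.55831278 0.04996621 0.16084995] [-1.24074863  0.84382621  0.63794551]
pan shift px 1 3.14 score 0.904 px/mm 0.3251065263524652
```

Released, and the pan sank about 9 mm. Now to collar A.

```bash
python3 - <<'E'
from h import *
o={'tool_pos':[.54454495,-.06034724,.26912813],'orientation':[179.990436,.0356,-99.48359]}
im=cv2.imread('pics/w2.png');g=cv2.medianBlur(cv2.cvtColor(im,cv2.COLOR_BGR2GRAY),3)[60:145,350:430]
c=cv2.HoughCircles(g,cv2.HOUGH_GRADIENT,1,30,param1=120,param2=12,minRadius=18,maxRadius=28)
for u,v,r in c[0]:print(u+350,v+60,r,plane('wrist',[[u+350,v+60]],.016,o).round(4))
E
```

```text
388.5 99.5 23.0 [[ 0.4596 -0.1573  0.016 ]]
```

Request:
apply_moves --deltas '[{"fingers": 60, "delta_pos": [0, 0, -20], "angular": [0, 0, 0]}, {"fingers": 60, "delta_pos": [0, 0, -60], "angular": [0, 0, 0]}, {"fingers": 60, "delta_pos": [0, 0, -105], "angular": [0, 0, 0]}, {"fingers": 70, "delta_pos": [35, 10, -110], "angular": [0, 0, 0]}, {"fingers": 70, "delta_pos": [80, 24, -110], "angular": [0, 0, 0]}, {"fingers": 75, "delta_pos": [125, 38, -100], "angular": [0, 0, 0]}, {"fingers": 75, "delta_pos": [165, 52, -75], "angular": [0, 0, 0]}, {"fingers": 75, "delta_pos": [195, 62, -40], "angular": [0, 0, 0]}, {"fingers": 75, "delta_pos": [215, 67, 0], "angular": [0, 0, 0]}, {"fingers": 75, "delta_pos": [221, 67, 45], "angular": [0, 0, 0]}]'

```text
clock: 9.65
tool_pos: [0.4551, -0.1586, 0.1156]
orientation: [-179.8, 0.0, -99.6]
force: [0.8, 0.7, 0.1]
opening: 0.0749
gripper_force: 0.0
```

Request:
apply_moves --deltas '[{"fingers": 75, "delta_pos": [0, 0, 30], "angular": [0, 0, 0]}, {"fingers": 75, "delta_pos": [0, 0, 45], "angular": [0, 0, 0]}, {"fingers": 75, "delta_pos": [0, 0, 45], "angular": [0, 0, 0]}, {"fingers": 75, "delta_pos": [0, 0, 45], "angular": [0, 0, 0]}]'

```text
clock: 10.05
tool_pos: [0.456, -0.157, 0.0711]
orientation: [-180.0, -0.0, -99.5]
force: [-1.1, 0.1, 0.8]
opening: 0.0749
gripper_force: 0.0
```

```bash
cat >> h.py <<'E'
def near(name,xy,rr):
    o=ctrl.get_obs();t=o['tool_pos'];Rm=R.from_euler('xyz',o['orientation'],degrees=True).as_matrix()
    im=save('wrist',name);p=proj('wrist',[[*xy,.016]],o)[0].round().astype(int)
    x0,y0=max(p[0]-60,0),max(p[1]-60,0);g=cv2.cvtColor(im,cv2.COLOR_RGB2GRAY)[y0:p[1]+60,x0:p[0]+60]
    c=cv2.HoughCircles(cv2.medianBlur(g,3),cv2.HOUGH_GRADIENT,1,8,param1=80,param2=12,minRadius=rr[0],maxRadius=rr[1])
    print(t,o['orientation'],p)
    for u,v,r in c[0][:4]:
        P=plane('wrist',[[u+x0,v+y0]],.016,o)[0];print(u+x0,v+y0,r,P.round(4),((P-t)@Rm*1000).round(1))
E
python3 - <<'E'
from h import *
near('w9',(.457,-.157),(36,46))
near('w9',(.457,-.157),(12,20))
im=cv2.imread('pics/w9.png');cv2.imwrite('pics/c9.png',im)
E
```

```text
[ 0.45602426 -0.15704255  0.07105107] [-1.79989786e+02 -1.48292254e-02 -9.94837388e+01] [324 258]
323.5 257.5 42.1 [ 0.4573 -0.1574  0.016 ] [ 0.1 -1.4 55.1]
320.5 265.5 45.4 [ 0.46   -0.1526  0.016 ] [-5.1 -3.2 55.1]
[ 0.45643706 -0.15695601  0.07156881] [-1.79918121e+02  2.91852263e-03 -9.94788214e+01] [325 258]
322.5 253.5 19.4 [ 0.458  -0.1598  0.016 ] [ 2.5 -2.  55.6]
```

Request:
apply_moves --deltas '[{"fingers": 75, "delta_pos": [0, -1.5, 30], "angular": [0, 0, 0]}, {"fingers": 75, "delta_pos": [0, -1.5, 52], "angular": [0, 0, 0]}, {"fingers": 75, "delta_pos": [0, -1.5, 64], "angular": [0, 0, 0]}, {"fingers": 75, "delta_pos": [0, -1.5, 69], "angular": [0, 0, 0]}, {"fingers": 75, "delta_pos": [0, -1.5, 69], "angular": [0, 0, 0]}, {"fingers": 40, "delta_pos": [0, -1.5, 69], "angular": [0, 0, 0]}, {"fingers": 40, "delta_pos": [0, -1.5, 69], "angular": [0, 0, 0]}, {"fingers": 40, "delta_pos": [0, -1.5, 69], "angular": [0, 0, 0]}, {"fingers": 40, "delta_pos": [0, -1.5, 69], "angular": [0, 0, 0]}, {"fingers": 40, "delta_pos": [0, -1.5, 69], "angular": [0, 0, 0]}]'

```text
clock: 11.15
tool_pos: [0.4573, -0.1572, 0.002]
orientation: [-180.0, 0.0, -99.5]
force: [-0.6, 1.8, 5.4]
opening: 0.0487
gripper_force: 30.0
```

Request:
apply_moves --deltas '[{"fingers": 40, "delta_pos": [0, 0, 0], "angular": [0, 0, 0]}]'

```text
clock: 11.25
tool_pos: [0.4573, -0.1572, 0.002]
orientation: [-180.0, 0.0, -99.5]
force: [-0.6, 0.5, 5.9]
opening: 0.0484
gripper_force: 30.0
```

Grip opening is 48.4 mm (first collar: 49.7), with 6 N of vertical force. I'll lift and look before going on.

Request:
apply_moves --deltas '[{"fingers": 40, "delta_pos": [0, 0, -5], "angular": [0, 0, 0]}, {"fingers": 40, "delta_pos": [0, 0, -30], "angular": [0, 0, 0]}, {"fingers": 40, "delta_pos": [0, 0, -60], "angular": [0, 0, 0]}, {"fingers": 40, "delta_pos": [0, 0, -60], "angular": [0, 0, 0]}, {"fingers": 40, "delta_pos": [0, 0, -60], "angular": [0, 0, 0]}]'

```text
clock: 11.75
tool_pos: [0.4572, -0.1571, 0.062]
orientation: [-179.9, 0.0, -99.5]
force: [0.4, 0.2, -2.5]
opening: 0.0487
gripper_force: 30.0
```

```bash
python3 - <<'E'
from h import *
o=ctrl.get_obs();print(o['force'],o['opening'],o['tool_pos'])
im=save('wrist','w10')[:,:,::-1];p=cv2.imread('pics/w5.png')
g=cv2.cvtColor(np.ascontiguousarray(im),cv2.COLOR_BGR2GRAY);q=cv2.cvtColor(p,cv2.COLOR_BGR2GRAY)
def e(G,n):
    print(n,'col325 r240-312',G[240:312:1,325].tolist())
    print(n,'row300',G[300,262:390:2].tolist())
e(g,'new');e(q,'old')
E
```

```text
[ 0.40236563  0.15106062 -2.5152786 ] 0.048704193438888536 [ 0.45716176 -0.15712357  0.06197729]
new col325 r240-312 [90, 90, 90, 91, 90, 91, 86, 72, 61, 60, 60, 60, 61, 61, 62, 62, 66, 77, 92, 97, 95, 94, 92, 92, 91, 91, 91, 91, 91, 91, 91, 89, 90, 89, 90, 89, 89, 88, 88, 87, 87, 87, 87, 87, 87, 87, 86, 86, 86, 87, 89, 90, 90, 90, 89, 90, 89, 90, 91, 91, 92, 92, 92, 92, 93, 92, 92, 92, 92, 92, 89, 77]
new row300 [24, 25, 24, 46, 80, 85, 85, 85, 85, 85, 85, 86, 86, 86, 85, 85, 85, 85, 85, 84, 81, 83, 94, 93, 92, 93, 94, 95, 94, 94, 93, 92, 91, 90, 88, 86, 84, 85, 85, 84, 83, 76, 84, 86, 85, 84, 83, 84, 84, 85, 84, 85, 85, 85, 86, 85, 84, 83, 75, 39, 27, 27, 28, 27]
old col325 r240-312 [53, 52, 53, 51, 52, 53, 55, 56, 56, 54, 55, 55, 55, 54, 54, 54, 56, 55, 62, 75, 85, 87, 85, 84, 84, 83, 82, 81, 82, 81, 82, 82, 83, 82, 83, 82, 82, 81, 81, 80, 80, 80, 81, 80, 80, 80, 80, 80, 80, 80, 80, 79, 80, 80, 80, 79, 79, 81, 80, 80, 79, 77, 75, 79, 82, 82, 83, 83, 83, 83, 81, 69]
old row300 [23, 22, 23, 39, 71, 79, 81, 81, 80, 79, 79, 79, 80, 80, 80, 79, 79, 79, 78, 77, 77, 75, 81, 82, 82, 81, 79, 75, 76, 77, 77, 79, 79, 79, 78, 75, 71, 76, 79, 82, 80, 74, 78, 78, 79, 78, 77, 78, 78, 77, 77, 77, 78, 78, 79, 78, 78, 76, 71, 41, 25, 25, 26, 26]
```

The collar is level and centred, and sits about 0.7 mm further along tool x than the first did. Carrying it over the spindle.

Request:
apply_moves --deltas '[{"fingers": 40, "delta_pos": [0, 0, -45], "angular": [0, 0, 0]}, {"fingers": 40, "delta_pos": [0, 0, -90], "angular": [0, 0, 0]}, {"fingers": 40, "delta_pos": [-25, -8, -130], "angular": [0, 0, 0]}, {"fingers": 40, "delta_pos": [-60, -18, -160], "angular": [0, 0, 0]}, {"fingers": 40, "delta_pos": [-100, -30, -178], "angular": [0, 0, 0]}, {"fingers": 40, "delta_pos": [-145, -43, -178], "angular": [0, 0, 0]}, {"fingers": 40, "delta_pos": [-185, -55, -178], "angular": [0, 0, 0]}, {"fingers": 40, "delta_pos": [-212, -63, -175], "angular": [0, 0, 0]}, {"fingers": 40, "delta_pos": [-221.5, -65.5, -160], "angular": [0, 0, 0]}, {"fingers": 40, "delta_pos": [-221.5, -65.5, -150], "angular": [0, 0, 0]}]'

```text
clock: 12.8
tool_pos: [0.5577, 0.0517, 0.2086]
orientation: [179.8, -0.1, -99.4]
force: [-0.1, -0.7, -2.0]
opening: 0.0483
gripper_force: 30.0
```

Request:
apply_moves --deltas '[{"fingers": 40, "delta_pos": [0, 0, 0], "angular": [0, 0, 0]}, {"fingers": 40, "delta_pos": [0, 0, 0], "angular": [0, 0, 0]}, {"fingers": 40, "delta_pos": [0, 0, 0], "angular": [0, 0, 0]}]'

```text
clock: 13.1
tool_pos: [0.5583, 0.0497, 0.212]
orientation: [-180.0, 0.0, -99.6]
force: [0.2, -0.4, -1.1]
opening: 0.0489
gripper_force: 30.0
```

```bash
python3 - <<'E'
from h import *
o=ctrl.get_obs();print(o['force'],o['tool_pos'],o['orientation']);t=o['tool_pos'];Rm=R.from_euler('xyz',o['orientation'],degrees=True).as_matrix()
g=save('wrist','w11').sum(2)//3
print('cols',list(range(304,346,2)))
for r in range(286,312):print(r,g[r,304:346:2].tolist())
pr=lambda P:proj('wrist',t+np.array(P)/1000@Rm.T,o).round(1).tolist()
z=(t[2]-.1985)*1000
for x in(-4,-2,0,2):print(x,pr([[x-8,.2,z],[x,-7.8,z],[x,8.2,z]]))
panrow('s11')
E
```

```text
[ 0.21883918 -0.39774901 -1.09362625] [0.55825704 0.04973177 0.21203961] [-1.79970516e+02  4.98437138e-03 -9.95512396e+01]
cols [304, 306, 308, 310, 312, 314, 316, 318, 320, 322, 324, 326, 328, 330, 332, 334, 336, 338, 340, 342, 344]
286 [79, 79, 79, 80, 80, 79, 78, 78, 77, 77, 77, 77, 78, 77, 77, 76, 77, 77, 77, 77, 78]
287 [78, 78, 78, 80, 80, 79, 78, 77, 76, 76, 77, 76, 77, 77, 77, 77, 76, 77, 77, 77, 78]
288 [78, 78, 78, 78, 79, 79, 77, 76, 77, 76, 76, 76, 77, 77, 77, 76, 76, 76, 77, 76, 78]
289 [78, 78, 78, 78, 78, 77, 77, 76, 77, 77, 77, 78, 77, 77, 77, 77, 76, 75, 76, 77, 77]
290 [78, 78, 77, 77, 76, 77, 76, 77, 78, 78, 78, 79, 78, 78, 77, 76, 75, 75, 76, 76, 77]
291 [77, 77, 77, 75, 75, 76, 77, 77, 78, 78, 78, 79, 78, 78, 77, 77, 75, 75, 75, 76, 77]
292 [77, 76, 75, 74, 74, 76, 78, 78, 78, 78, 79, 78, 78, 77, 77, 76, 73, 75, 75, 76, 76]
293 [76, 75, 75, 75, 73, 76, 77, 78, 78, 78, 78, 78, 77, 77, 76, 75, 70, 75, 76, 75, 75]
294 [75, 74, 74, 76, 72, 75, 77, 78, 78, 78, 78, 78, 77, 77, 76, 74, 69, 75, 76, 75, 75]
295 [75, 74, 75, 76, 74, 74, 78, 78, 78, 78, 78, 78, 77, 76, 75, 
[... 1010 characters left out ...]
, 52, 74, 79, 79, 79, 79, 80, 80, 81, 80, 79, 78, 79, 79, 78, 78, 78, 70, 54, 50]
308 [46, 46, 65, 78, 79, 79, 79, 80, 81, 81, 80, 79, 79, 80, 79, 78, 78, 76, 61, 51, 50]
309 [46, 46, 54, 73, 78, 78, 79, 79, 80, 81, 80, 79, 78, 80, 79, 78, 78, 68, 53, 50, 50]
310 [44, 45, 46, 62, 75, 77, 77, 77, 78, 79, 77, 77, 76, 77, 77, 76, 73, 58, 49, 49, 49]
311 [40, 41, 41, 47, 62, 65, 66, 66, 66, 67, 67, 65, 65, 66, 66, 65, 61, 47, 43, 43, 44]
-4 [[326.5, 305.8], [310.8, 291.5], [342.3, 291.4]]
-2 [[326.6, 302.2], [310.8, 287.8], [342.4, 287.8]]
0 [[326.6, 298.7], [310.7, 284.2], [342.4, 284.1]]
2 [[326.6, 295.1], [310.7, 280.5], [342.5, 280.5]]
pan shift px 0 2.78 score 0.931 px/mm 0.3251065263524652
```

Through the bore, the spindle is centred within ~0.3 mm in both axes. Lowering.

Request:
apply_moves --deltas '[{"fingers": 40, "delta_pos": [0, 0, 4], "angular": [0, 0, 0]}, {"fingers": 40, "delta_pos": [0, 0, 8], "angular": [0, 0, 0]}, {"fingers": 40, "delta_pos": [0, 0, 11], "angular": [0, 0, 0]}, {"fingers": 40, "delta_pos": [0, 0, 13], "angular": [0, 0, 0]}, {"fingers": 40, "delta_pos": [0, 0, 15], "angular": [0, 0, 0]}, {"fingers": 40, "delta_pos": [0, 0, 17], "angular": [0, 0, 0]}, {"fingers": 40, "delta_pos": [0, 0, 19], "angular": [0, 0, 0]}, {"fingers": 40, "delta_pos": [0, 0, 20], "angular": [0, 0, 0]}, {"fingers": 40, "delta_pos": [0, 0, 20], "angular": [0, 0, 0]}]'

```text
clock: 14.1
tool_pos: [0.5581, 0.0504, 0.1914]
orientation: [180.0, -0.0, -99.5]
force: [-0.0, -0.2, -1.9]
opening: 0.0483
gripper_force: 30.0
```

```bash
python3 - <<'E'
from h import *
o=ctrl.get_obs();print(o['tool_pos'],o['force']);panrow('s12')
E
```

```text
[0.55812898 0.05041722 0.19140094] [-0.01688481 -0.1756546  -1.92641294]
pan shift px 0 2.88 score 0.918 px/mm 0.3251065263524652
```

Threaded with the pan unmoved (2.88 against 2.78 px). Lowering close to the first collar and releasing.

Request:
apply_moves --deltas '[{"fingers": 40, "delta_pos": [0, 0, 5], "angular": [0, 0, 0]}, {"fingers": 40, "delta_pos": [0, 0, 10], "angular": [0, 0, 0]}, {"fingers": 40, "delta_pos": [0, 0, 15], "angular": [0, 0, 0]}, {"fingers": 40, "delta_pos": [0, 0, 19], "angular": [0, 0, 0]}, {"fingers": 40, "delta_pos": [0, 0, 21], "angular": [0, 0, 0]}, {"fingers": 40, "delta_pos": [0, 0, 21], "angular": [0, 0, 0]}, {"fingers": 60, "delta_pos": [0, 0, 21], "angular": [0, 0, 0]}, {"fingers": 60, "delta_pos": [0, 0, 21], "angular": [0, 0, 0]}, {"fingers": 60, "delta_pos": [0, 0, 21], "angular": [0, 0, 0]}, {"fingers": 60, "delta_pos": [0, 0, 21], "angular": [0, 0, 0]}]'

```text
clock: 15.15
tool_pos: [0.5584, 0.0505, 0.1709]
orientation: [-180.0, 0.0, -99.5]
force: [-0.2, -1.2, -0.3]
opening: 0.0601
gripper_force: 0.0
```

Request:
apply_moves --deltas '[{"fingers": 60, "delta_pos": [0, 0, -10], "angular": [0, 0, 0]}, {"fingers": 60, "delta_pos": [0, 0, -40], "angular": [0, 0, 0]}, {"fingers": 60, "delta_pos": [0, 0, -80], "angular": [0, 0, 0]}, {"fingers": 60, "delta_pos": [0, 0, -120], "angular": [0, 0, 0]}, {"fingers": 60, "delta_pos": [40, 0, -140], "angular": [0, 0, 0]}, {"fingers": 60, "delta_pos": [85, 0, -140], "angular": [0, 0, 0]}, {"fingers": 60, "delta_pos": [130, 0, -140], "angular": [0, 0, 0]}, {"fingers": 60, "delta_pos": [160, 0, -140], "angular": [0, 0, 0]}, {"fingers": 60, "delta_pos": [160, 0, -140], "angular": [0, 0, 0]}, {"fingers": 60, "delta_pos": [160, 0, -140], "angular": [0, 0, 0]}]'

```text
clock: 16.15
tool_pos: [0.5317, -0.1081, 0.3114]
orientation: [-179.9, 0.0, -99.6]
force: [-0.2, -0.4, 0.4]
opening: 0.0599
gripper_force: 0.0
```

```bash
python3 - <<'E'
from h import *
o=ctrl.get_obs();print(o['tool_pos'],o['force']);panrow('s13')
a=cv2.imread('pics/s13.png')
for z in (.092,.0635,.054):print(z,proj('scene',[[.494,.0,z]]) )
M=np.zeros((600,800,3),np.uint8);M[:,:800]=cv2.resize(a[155:260,240:380],(800,600),interpolation=cv2.INTER_CUBIC);cv2.imwrite('pics/m13.png',M)
E
```

```text
[ 0.53167542 -0.10808828  0.31137426] [-0.19797468 -0.37755703  0.37329959]
pan shift px 0 5.72 score 0.578 px/mm 0.3251065263524652
0.092 [[303.4441891  234.27445185]]
0.0635 [[303.40603405 242.93339169]]
0.054 [[303.39357401 245.76684187]]
```

View pics/m13.png

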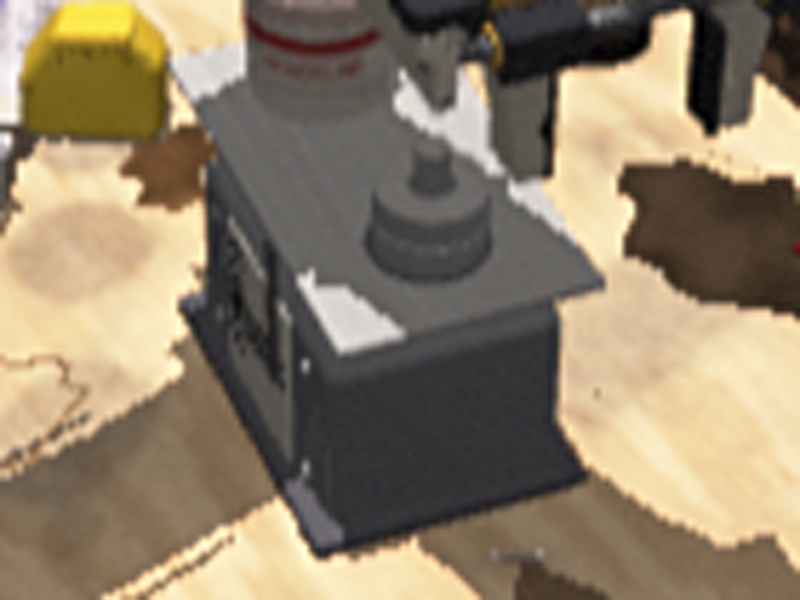

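The picture shows two collars stacked flat on the foot and the tub still standing. One numeric cross-check of the absolute pan height follows: pan corner at crop (340,355), housing top corner at about (322,385).

```bash
python3 - <<'E'
from h import *
a=np.radians(-10.3);Rz=np.array([[np.cos(a),-np.sin(a)],[np.sin(a),np.cos(a)]])
c=np.array([.551,.007])-Rz@[0,-.105]
P=lambda x,y,z:proj('scene',[[*(c+Rz@[x,y]),z]]).round(1)[0]
px=lambda x,y:(round(240+x/5.714,1),round(155+y/5.714,1))
print('centre',c,'housing top corners',P(-.065,-.09,.098),P(.065,-.09,.098),'seen',px(322,385),px(560,318))
for j in(.0277,.0367):print(j,'pan corners (underside)',P(-.06,-.105,.165-j),P(.06,-.105,.165-j))
print('seen',px(340,355),px(605,285))
# spindle/stack: spindle top
print('spindle top seen',px(432,143),[ (j,proj('scene',[[.5595,.050,.227-j]]).round(1)[0]) for j in(.0277,.0367)])
o=ctrl.get_obs();print(o['clock'])
E
```

```text
centre [0.56977423 0.11030793] housing top corners [294.4 224.8] [344.4 211.4] seen (296.4, 222.4) (338.0, 210.7)
0.0277 pan corners (underside) [298.7 215.9] [346.  203.4]
0.0367 pan corners (underside) [298.7 218.8] [345.8 206.3]
seen (299.5, 217.1) (345.9, 204.9)
spindle top seen (315.6, 180.0) [(0.0277, array([316.1, 177.7])), (0.0367, array([316.1, 180.8]))]
16.2
```

All estimates put the joint at 0.031–0.037, inside the marks. A third collar would overshoot, so I'm handing in.

```bash
python3 -c "
from plant import ctrl
print(ctrl.close_job())"
```

```text
the job is handed in; nothing more can be done
None
```

I threaded two collars onto the spindle and handed the job in at about 16 s. From the camera pictures I put the pan 31–37 mm down, inside the 28.5–38 mm marks, though I never read the pointer directly. The tub stayed standing, the robot touched neither the spare collars nor the bystanders, and the arm finished clear of everything.

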